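# Put the layout tools back in their foam inserts

### The job

Put the four measuring and marking tools that lie on the near half of the bench (try square, calliper, tape measure and scratch awl) away in the four foam drawer inserts: each in the cut-out of its own outline, fully down so that it rests on the pale bottom. Leave the chisel and the screwdriver lying where they are.

Things in the scene. Friction and masses are not known exactly. Their poses are not given: they have to be found in the camera images.
- try_square: Try square lying flat, 0.26 kg, 121 x 190 mm. Origin: centre of that outline at its underside, z up. It is turned -6 deg (clockwise from above) in its frame: wooden stock 120 x 18 mm, 16 high, long axis -6 deg from x, centre x 0, y +80 mm; steel blade 25 x 160 mm from the stock's +x end to -y, its tip sagging (tilt 0.05). Balance x 7, y 62. Grasp across the stock at x 8, y 79 mm.
- calliper: Calliper lying flat, 0.17 kg, 63 x 200 mm. Origin: centre of that outline at its underside, z up. Beam 16 mm wide, 4 thick, along y at x +18 mm; head (fixed) x 5 to 31, y 30 to 84, z 4 to 10 mm; jaws reach to x -31 at y 68 to 100. Balance x 16, y 30. Grasp across the head (26 mm, along x) at x 18, y 42 mm, fingertips 1 to 3 mm above what it lies on.
- awl: Scratch awl lying flat, 0.08 kg, 35 x 134 mm. Origin: centre of that outline at its underside, z up. It is turned -9 deg (clockwise from above) in its frame: dark wooden handle 54 mm long, 23 wide, 28 high, centre x 0, y +37 mm; thin steel spike to x -19, y -67 mm. Grasp across the handle at its centre.
- tape_measure: Yellow and black tape measure standing on edge, 0.28 kg, 62 x 91 mm. Origin: centre of that outline at its underside, z up. It is turned +25 deg (anticlockwise from above) in its frame: case 32 mm thick (25 deg from x), 72 long, 63 high, centre x 2, y -7 mm; tape hook sticks out 17 mm at the +y end. Grasp across the thickness at the case centre, fingertips 25 mm up.
- square_insert: Fixed drawer insert, dark foam slab 152 x 227 x 22 mm: 10 mm deep cut-out of the try square's outline, 8 mm wider all round, down to a 12 mm thick pale bottom. L-shaped; finger notch 40 mm wide at x 8, y 79, to 34 mm either side. Slab turned -6 deg, centre x -7, y 8. Origin on the bench, axes those of the try square: it is home when its origin and yaw equal the insert's, 12 mm higher.
- calliper_insert: Fixed drawer insert, dark foam slab 111 x 232 x 22 mm: 10 mm deep cut-out of the calliper's outline, 8 mm wider all round, down to a 12 mm thick pale bottom. Finger notch y 24 to 60, to 37 mm either side of the beam's middle. Slab centre x 8, y 0 mm. Origin on the bench, axes those of the calliper: it is home when its origin and yaw equal the insert's, 12 mm higher.
- awl_insert: Fixed drawer insert, dark foam slab 88 x 164 x 22 mm: 10 mm deep cut-out of the awl's outline, 8 mm wider all round, down to a 12 mm thick pale bottom. Finger notch 38 mm wide across the handle's middle, to 36 mm either side. Slab turned -9 deg, centre x -6, y -1. Origin on the bench, axes those of the awl: it is home when its origin and yaw equal the insert's, 12 mm higher.
- tape_insert: Fixed drawer insert, dark foam slab 86 x 134 x 22 mm: 10 mm deep cut-out of the tape measure's outline, 8 mm wider all round, down to a 12 mm thick pale bottom. Plain oblong pocket, fits either way round. Slab turned +25 deg, centre x -1, y 1. Origin on the bench, axes those of the tape measure: it is home when its origin and yaw equal the insert's, 12 mm higher.
- chisel: Bench chisel with a pale wooden handle, 56 x 241 x 26 mm, lying loose in front of the inserts; not to be moved. Origin: centre of its outline at bench height.
- screwdriver: Red-handled screwdriver, 31 x 180 x 26 mm, lying loose on the left; not to be moved. Origin: centre of its outline at bench height.

How it is judged:
By the outcome, as a careful person would: the job done as asked, in the order asked, and still so for the second after the job is handed in, with the robot touching nothing.
It also fails if it takes over 99 s, if anything falls off the work surface, if the arm or the gripper's body presses on something with over 40 N, if the wrist force passes 120 N, or if a joint passes its speed limit or range.

### The arm

A 6-joint arm with a two-finger parallel gripper is mounted at the origin on a cart in front of the work surface, level with it; the furniture and walls round the work are solid. World frame = base frame: x ahead of the robot, y to its left, z up, the work surface at z = 0. Lengths are in m, angles in rad, forces in N, time in s.
With the tool pointing down it reaches from about 0.425 to 0.95 m from the base axis. Payload 3.5 kg.
Tool frame: the origin (TCP) lies between the finger pads; the fingertips stand 22 mm ahead of it and the grasp point (between the pads) lies 3 mm ahead of it (ctrl.nose_length is the z of the fingertips in the tool frame, in m); z points along the fingers, y is the line along which they close (so a half turn about z gives the same grasp; the last joint's range is limited). The gripper opens to 85 mm and grips with 20 to 120 N. Pads are 22 mm wide; open, the fingers measure 114 mm over their backs; the gripper's body (76 mm by 85 mm) begins 54 mm behind the grasp point. The pads swing forward as they close: fully open they stand 13 mm farther back than shut.
Start: joints at [-1.369, 0.286, 1.577, -0, 1.279, -0.15], TCP at [0.233, -0.634, 0.253] pointing down, gripper open.
Joint ranges: [-2.77, 2.77], [-0.9, 2.22], [0.21, 2.48], [-1.53, 4.67], [0.24, 2.81], [-2.84, 2.84]. Speed limits (rad/s): [2.79, 2.79, 3.14, 3.14, 3.14, 3.14].

### API

Orientations are given as a unit quaternion [x, y, z, w].
In Python, from plant import ctrl gives the robot as it stands. The module is installed in compiled form; this text tells all that it offers.
- The arm moves only by the tool send_rows, never from a script. Its argument "rows" is text: rows parted by semicolons, each of 7 numbers parted by spaces: the turn, a rotation vector about the tool's x, y, z in degrees, then the shift along the tool's x, y, z in mm, then the opening, from -1 (shut) to 1 (fully open). A call has 1 to 8 rows; each row is the pose to reach, as a shift and turn from the pose commanded when the call began, along the tool's axes at that moment; what a row does not reach only later rows make up. A row lasts 1/8 s, in which the tool goes at most 62.5 mm and 10.7 degrees, less where a joint would pass 70% of its speed; a pose out of reach is approached as far as the arm can. A call with a gripper value outside its range is refused whole. The fingers move at their own pace and stop on an object; "grip_force" is the grip in N (left out, the last holds). Time passes only in rows, so rows that repeat a pose let the fingers close. It gives the time, the measured TCP pose, the force, the opening and the grip force at its end, in the units of the state.
- ctrl.get_state(): the state, without advancing time (a new reading comes with each control period).
- ctrl.read_camera(name): name is "scene" or "top" or "wrist"; returns a dict with "color" (480x640x3 uint8, red, green, blue), "fx", "fy", "cx", "cy" (pixels), "extrinsics" (4x4, takes a point from world to camera coordinates). Camera axes: x right, y down, z forward; pixel columns grow to the right and rows downward; lengths in m; the calibration is good to about 2 mm. The wrist camera is an equidistant fisheye: a pixel r from the principal point sees the ray r / f radians off the axis. A picture is of the moment at which its call begins. There is no depth.
- ctrl.sign_off(): hands the job in; it is judged then, once.
Trained networks look in a picture, given as the dict that the camera call returned (one of the last four; its "shot" number tells which), for a name from the list of things; names that differ only in an ending like _2 or _b are one class to them, and where a whole thing is asked for, a point or a joint stands for the part that bears it (a point fixed in the world has none). Each returns a list of dicts, best first, with "p" (0 to 1); they miss things now and then, are a little off and sometimes report something else, mostly with a low value. They report only what shows in the picture. A call takes as long as a camera call.
- ctrl.look_for(picture, target): "position" ([x, y, z] in m, in the coordinates of the camera as it stood for that picture, good to about 4 mm: the middle of the surface that is visible of it).
The state is a dict: "time": time; "qpos": joint angles; "dq": joint speeds; "joint_efforts": joint torques, N m; "eef_pos": TCP position; "tcp_rot": TCP orientation; "contact_force": force on the tool from outside, world axes, zero at the start; "wrist_torque": the same for the moment, N m; "opening": opening from 0.0 (shut) to 1.0 (fully open); "finger_force": force on a finger pad.
Only numpy, scipy, OpenCV 4.12 (cv2) and the standard library are available. Lean on these libraries where they do the work, as an engineer would, in place of code of your own. Each camera call takes 0.05 s, during which the arm holds its last target. There are 200 camera calls.

## Working session

There is one attempt and no reset: what is moved stays moved. The work goes in short steps, Python scripts to look and compute and a tool call to move; the robot and the scene stay as the last step left them, time stands still between calls to the robot, and variables do not carry over. Pictures are saved under pics/ and viewed, at most 14 in all, crops included, and the job is handed in when it is done.

Besides the shell and the picture viewer there is one more tool, called after ">>>" by a JSON object that holds its "api" and its "payload". send_rows: Moves the arm, as the interface text tells. Its arguments: {"type":"object","properties":{"rows":{"type":"string"},"grip_force":{"type":"number"}},"required":["rows"]}

```bash
mkdir -p pics; cat > h.py <<'E'
import numpy as np, cv2
from plant import ctrl
from scipy.spatial.transform import Rotation as R
def shot(n,name):
    p=ctrl.read_camera(n); cv2.imwrite(f'pics/{name}.png',p['color'][:,:,::-1]); np.save(f'pics/{name}.npy',{k:v for k,v in p.items()},allow_pickle=True); return p
def load(name): return np.load(f'pics/{name}.npy',allow_pickle=True).item()
def w(p,c): E=np.array(p['extrinsics']); return E[:3,:3].T@(np.array(c)-E[:3,3])
def ray(p,u,v,z):
    """pixel -> world at height z (pinhole)"""
    E=np.array(p['extrinsics']); d=E[:3,:3].T@np.array([(u-p['cx'])/p['fx'],(v-p['cy'])/p['fy'],1]); o=-E[:3,:3].T@E[:3,3]
    return (o+d*(z-o[2])/d[2])
def proj(p,X):
    E=np.array(p['extrinsics']); c=E[:3,:3]@np.array(X)+E[:3,3]; return np.array([p['fx']*c[0]/c[2]+p['cx'],p['fy']*c[1]/c[2]+p['cy']])
E
python3 - <<'E'
from h import *
np.set_printoptions(precision=3,suppress=True)
s=ctrl.get_state(); print(s['eef_pos'],s['tcp_rot'],s['opening'],ctrl.nose_length,s['time'])
for n in ['top','scene']:
    p=shot(n,n+'0'); print(n,p['fx'],p['cx'],np.array(p['extrinsics']).tolist(),p['shot'])
    for t in ['try_square','calliper','awl','tape_measure','square_insert','calliper_insert','awl_insert','tape_insert','chisel','screwdriver']:
        print(t,[(round(r['p'],2),w(p,r['position'])) for r in ctrl.look_for(p,t)][:2])
E
```

```text
[ 0.233 -0.633  0.252] [ 0.985  0.175 -0.    -0.001] 0.9992197123970884 0.022 0.0
top 563.584350396277 323.62835544697 [[0.027171587419828946, -0.999548829628981, -0.012800079078698338, 0.045435066531767536], [-0.9950096178545853, -0.025813939348289374, -0.09638205700333748, 0.5205673424578479], [0.0960081518099289, 0.015355055280173238, -0.9952621047057825, 1.5262956470489708], [0.0, 0.0, 0.0, 1.0]] 1
try_square [(0.7, array([0.545, 0.123, 0.008]))]
calliper [(0.75, array([0.543, 0.339, 0.005]))]
awl [(0.55, array([0.427, 0.318, 0.024])), (0.32, array([0.544, 0.123, 0.007]))]
tape_measure [(0.93, array([0.436, 0.114, 0.055])), (0.7, array([ 0.587, -0.36 ,  0.027]))]
square_insert [(0.87, array([ 0.563, -0.197,  0.024])), (0.44, array([ 0.39 , -0.246,  0.014]))]
calliper_insert [(0.8, array([ 0.588, -0.362,  0.028]))]
awl_insert [(0.58, array([ 0.451, -0.04 ,  0.022]))]
tape_insert [(0.66, array([ 0.624, -0.028,  0.025]))]
chisel [(0.91, array([ 0.394, -0.245,  0.013]))]
screwdriver [(0.28, array([ 0.587, -0.36 ,  0.024]))]
scene 491.62503324757034 323.07983542081615 [[-0.83216711461
[... 156 characters left out ...]
[0.4862472197810457, -0.7340799301047408, -0.47401508148224825, 0.928158289149791], [0.0, 0.0, 0.0, 1.0]] 2
try_square [(0.66, array([0.541, 0.108, 0.005]))]
calliper [(0.75, array([0.547, 0.357, 0.006]))]
awl [(0.73, array([0.417, 0.333, 0.022]))]
tape_measure [(0.65, array([0.423, 0.129, 0.035]))]
square_insert [(0.81, array([ 0.544, -0.179,  0.019]))]
calliper_insert [(0.95, array([ 0.576, -0.359,  0.022]))]
awl_insert [(0.95, array([ 0.442, -0.032,  0.021]))]
tape_insert [(0.65, array([ 0.617, -0.023,  0.018]))]
chisel [(0.72, array([ 0.391, -0.199,  0.016])), (0.46, array([0.546, 0.361, 0.007]))]
screwdriver [(0.68, array([ 0.392, -0.201,  0.014])), (0.56, array([0.422, 0.126, 0.036]))]
```

```bash
python3 - <<'E'
import cv2
a=cv2.imread('pics/top0.png'); c=a[130:470,60:640]; 
cv2.imwrite('pics/top0c.png',cv2.resize(a[:,:],(800,600),interpolation=cv2.INTER_CUBIC))
E
```

```text
(no output)
```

View pics/top0c.png

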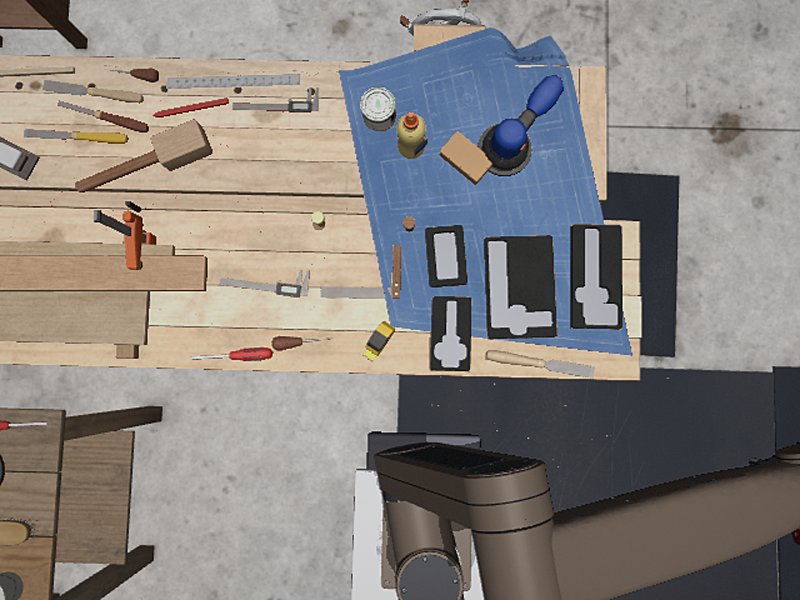

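View pics/scene0.png

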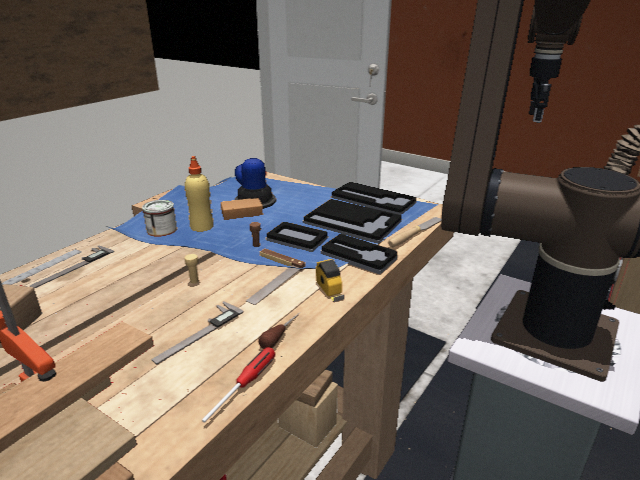

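```bash
python3 - <<'E'
import cv2
a=cv2.imread('pics/top0.png')
c=a[190:310,150:335]; cv2.imwrite('pics/c1.png',cv2.resize(c,None,fx=4.3,fy=4.3,interpolation=cv2.INTER_CUBIC))
c=a[170:305,335:510]; cv2.imwrite('pics/c2.png',cv2.resize(c,None,fx=4.4,fy=4.4,interpolation=cv2.INTER_CUBIC))
E
python3 - <<'E'
from h import *
p=load('top0'); a=p['color'].astype(int)
m=((a.max(2)<60)).astype('uint8'); m[:170]=0; m[305:]=0; m[:,:335]=0; m[:,500:]=0
n,l,st,_=cv2.connectedComponentsWithStats(m)
for i in range(1,n):
    if st[i,4]<300: continue
    c=max(cv2.findContours((l==i).astype('uint8'),cv2.RETR_EXTERNAL,cv2.CHAIN_APPROX_NONE)[0],key=cv2.contourArea)
    W=np.array([ray(p,u,v,0.022)[:2] for u,v in c[:,0]])*1000
    (cx,cy),(ww,hh),ang=cv2.minAreaRect(W.astype('float32')); print(st[i],round(cx,1),round(cy,1),round(ww,1),round(hh,1),round(ang,1))
E
```

```text
[341 180  33  50 761] 625.4 -29.8 134.5 82.7 5.9
[ 457  180   41   83 1973] 588.2 -362.4 230.3 110.2 0.3
[ 388  188   58   83 2774] 561.1 -194.5 225.7 150.2 3.0
[ 344  237   33   60 1060] 453.6 -43.8 85.4 162.8 89.1
```

View pics/c1.png

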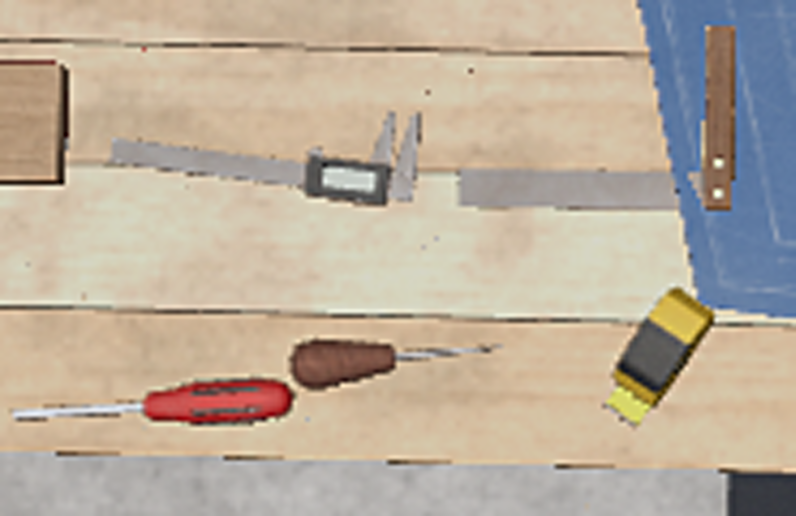

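View pics/c2.png

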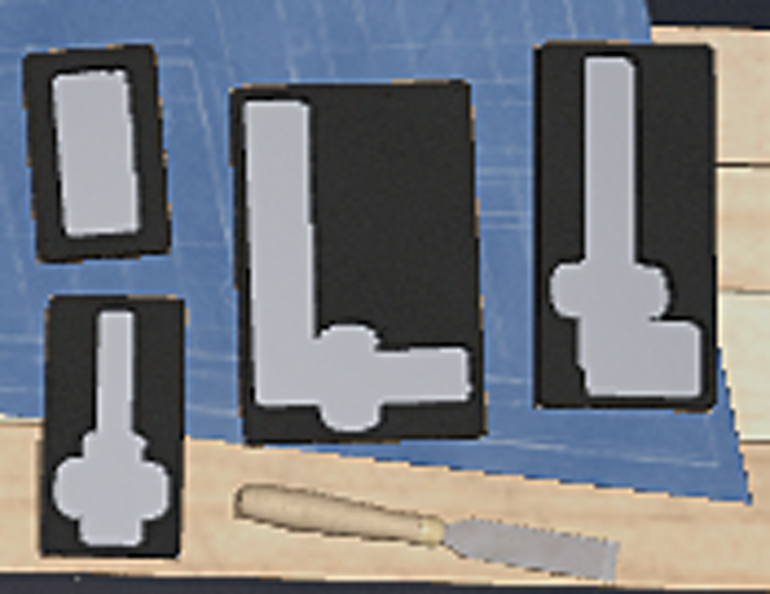

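```bash
python3 - <<'E'
from h import *
np.set_printoptions(precision=1,suppress=True)
p=load('top0')
def W(u,v,z): return ray(p,150+(u+.5)/4.3-.5,190+(v+.5)/4.3-.5,z)[:2]*1000
E=np.array(p['extrinsics']); print('cam',-E[:3,:3].T@E[:3,3])
def show(n,z,*P): 
    P=[W(u,v,z) for u,v in P]; print(n,*P,'lens',[round(float(np.linalg.norm(P[i]-P[i-1])),1) for i in range(1,len(P))],'dir',[round(float(np.degrees(np.arctan2(*(P[i]-P[i-1])[::-1]))),1) for i in range(1,len(P))])
show('cal beam mid',.004,(112,151),(308,176))
show('cal head',.010,(310,152),(390,163),(385,205),(306,195))
show('cal jaws tips',.003,(391,112),(418,112))
show('stock',.016,(707,27),(735,27),(731,208),(704,208),(707,27))
show('blade',.005,(460,170),(680,172),(680,208),(460,205),(460,170))
show('awl',.014,(291,363),(396,357),(500,347))
show('tape top',.063,(681,289),(716,318),(655,403),(617,373))
print('insert tape top/bottom check')
def V(u,v,z): return ray(p,335+(u+.5)/4.4-.5,170+(v+.5)/4.4-.5,z)[:2]*1000
def sh2(n,*P):
    P=[V(u,v,.012) for u,v in P]; print(n,*P,'mean',np.mean(P,0))
sh2('tape pocket',(54,76),(127,71),(139,230),(64,236))
sh2('cal pocket beam end & jaw corner',(585,57),(635,57),(588,397),(700,397))
sh2('square pocket',(244,101),(310,101),(470,347),(470,400),(257,405))
sh2('awl pocket',(100,312),(134,312),(141,546),(80,546), (54,490),(168,490))
for n,(ox,oy,yaw),pts in []: pass
E
```

```text
cam [0.4 0.  1.6]
cal beam mid [557.9 476.4] [544.8 347.4] lens [129.7] dir [-95.8]
cal head [559.8 345.6] [554.  293.2] [526.5 295.3] [531.7 346.9] lens [52.7, 27.6, 51.9] dir [-96.4, 175.6, 84.3]
cal jaws tips [588.4 295.1] [588.8 277.4] lens [17.7] dir [-88.5]
stock [647.4  89.7] [647.9  71.5] [529.7  70.8] [529.3  88.2] [647.4  89.7] lens [18.2, 118.2, 17.4, 118.2] dir [-88.6, -179.7, 91.5, 0.7]
blade [551.1 248.2] [553.5 104.8] [530.  104.1] [528.3 247.3] [551.1 248.2] lens [143.3, 23.5, 143.1, 22.9] dir [-89.1, -178.3, 90.7, 2.2]
awl [422.4 350.9] [428.1 283.5] [436.3 216.8] lens [67.7, 67.2] dir [-85.2, -83.0]
tape top [473.3  99.5] [455.8  77.1] [402.1 113.5] [420.  137.7] lens [28.4, 64.9, 30.1] dir [-128.1, 145.9, 53.4]
insert tape top/bottom check
tape pocket [676.   -1.5] [680.4 -47.9] [578.5 -57.6] [573.5 -10.2] mean [627.1 -29.3]
cal pocket beam end & jaw corner [ 696.6 -338.5] [ 697.3 -370.1] [ 480.1 -340.9] [ 482.  -410.9] mean [ 589.  -365.1]
square pocket [ 662.9 -122.6] [ 663.9 -164.4] [ 509.7 -266.9] [ 476.3 -267.1] [ 469.6 -133.8] mean [ 556.5 -191. ]
awl pocket [525.8 -34. ] [526.3 -55.4] [379.5 -62.8] [378.5 -24.7] [413.   -7.6] [414.9 -79. ] mean [439.7 -43.9]
```

```bash
cat > plan.py <<'E'
import numpy as np
def plan(cur,*wps):
    """cur, wps: (x,y,z mm, phi deg = heading of tool x). Prints the call-start-relative row for each call, rounded; keeps dead reckoning."""
    cur=np.array(cur,float)
    for w in wps:
        d=np.array(w[:3])-cur[:3]; f=np.radians(cur[3]); c,s=np.cos(f),np.sin(f)
        t=np.round([d[0]*c+d[1]*s, d[0]*s-d[1]*c, -d[2]]); tz=np.round(-(w[3]-cur[3]),1)
        print('0 0',tz,*t.astype(int),' rows>=',max(np.linalg.norm(d)/62.5,abs(tz)/10.7).round(1))
        cur=np.array([cur[0]+t[0]*c+t[1]*s,cur[1]+t[0]*s-t[1]*c,cur[2]-t[2],cur[3]-tz])
    print('end',cur.round(1).tolist())
E
python3 -c "
from plan import *
plan((233,-634,253,20.2),(430,-280,240,100),(580.6,80,150,180.6),(580.6,80,25,180.6))"
```

```text
0 0 -79.8 307 -264 13  rows>= 7.5
0 0 -80.6 329 211 90  rows>= 7.5
0 0 -0.0 0 0 125  rows>= 2.0
end [580.6, 80.4, 25.0, 180.6]
```

>>> {"api": "send_rows", "payload": {"rows": "0 0 -79.8 307 -264 13 0.1;0 0 -79.8 307 -264 13 0.1;0 0 -79.8 307 -264 13 0.1;0 0 -79.8 307 -264 13 0.1;0 0 -79.8 307 -264 13 0.1;0 0 -79.8 307 -264 13 0.1;0 0 -79.8 307 -264 13 0.1;0 0 -79.8 307 -264 13 0.1"}}

```text
time: 2.1
eef_pos: [0.4308, -0.2778, 0.2404]
tcp_rot: [0.64, 0.768, 0.0, 0.0]
contact_force: [-0.4, -1.3, 0.2]
opening: 0.549
finger_force: 0.0
```

>>> {"api": "send_rows", "payload": {"rows": "0 0 -80.6 329 211 90 0.1;0 0 -80.6 329 211 90 0.1;0 0 -80.6 329 211 90 0.1;0 0 -80.6 329 211 90 0.1;0 0 -80.6 329 211 90 0.1;0 0 -80.6 329 211 90 0.1;0 0 -80.6 329 211 90 0.1;0 0 -80.6 329 211 90 0.1"}}

```text
time: 3.1
eef_pos: [0.5808, 0.0827, 0.1495]
tcp_rot: [-0.008, 1.0, 0.0, -0.001]
contact_force: [-1.0, 0.3, 0.4]
opening: 0.549
finger_force: 0.0
```

>>> {"api": "send_rows", "payload": {"rows": "0 0 0 0 0 0 0.1;0 0 0 0 0 0 0.1"}}

```text
time: 3.35
eef_pos: [0.5808, 0.0802, 0.1506]
tcp_rot: [-0.004, 1.0, -0.0, 0.0]
contact_force: [0.2, -0.6, 0.6]
opening: 0.546
finger_force: 0.0
```

```bash
python3 - <<'E'
from h import *
np.set_printoptions(precision=4,suppress=True)
s=ctrl.get_state(); print(s['time'],s['eef_pos'],s['tcp_rot'],s['qpos'],s['contact_force'])
p=shot('wrist','w1'); print(p['fx'],p['cx'],p['cy'],np.array(p['extrinsics']))
for t in ['try_square','calliper','awl','tape_measure']: print(t,[(round(r['p'],2),w(p,r['position'])) for r in ctrl.look_for(p,t)][:2])
E
```

```text
3.35 [0.5808 0.0802 0.1506] [-0.0039  1.     -0.      0.0002] [-0.0357  0.1988  1.8805 -0.      1.0619 -1.6144] [ 0.2176 -0.554   0.6361]
371.64829954431775 316.09138408475275 239.62597998753307 [[-0.0077  1.     -0.     -0.0761]
 [ 0.9617  0.0074  0.2741 -0.5665]
 [ 0.2741  0.0021 -0.9617  0.1201]
 [ 0.      0.      0.      1.    ]]
try_square [(0.93, array([0.549 , 0.1204, 0.0077]))]
calliper [(0.9, array([0.5486, 0.3056, 0.0036]))]
awl [(0.85, array([0.4307, 0.3132, 0.0177]))]
tape_measure [(0.93, array([0.4537, 0.1047, 0.0554])), (0.68, array([0.549 , 0.1172, 0.007 ]))]
```

View pics/w1.png

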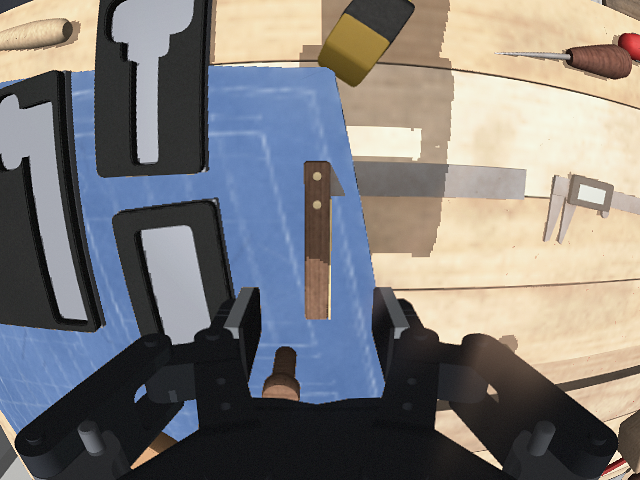

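```bash
cat >> h.py <<'E'
def fray(p,u,v,z):
    a=np.array([u-p['cx'],v-p['cy']]); r=np.linalg.norm(a); th=r/p['fx']; E=np.array(p['extrinsics'])
    d=E[:3,:3].T@np.array([*(a/r*np.sin(th)),np.cos(th)]); o=-E[:3,:3].T@E[:3,3]; return (o+d*(z-o[2])/d[2])*1000
E
python3 - <<'E'
from h import *
np.set_printoptions(precision=1,suppress=True)
p=load('w1')
def s(n,z,*P):
    P=[fray(p,u,v,z)[:2] for u,v in P]; print(n,*P,'mean',np.mean(P,0))
s('stock',.016,(304,162),(330,162),(330,319),(305,319))
s('blade tip',.002,(526,168),(525,199))
s('cal head',.010,(570,174),(613,181),(612,212),(567,206))
s('awl handle ends',.014,(566,56),(632,66)); s('tip',.01,(497,53))
s('tape top',.063,(318,67),(354,86),(361,0))
s('tape insert slab top',.022,(113,215),(216,199))
s('tape pocket',.012,(141,232),(192,224))
s('awl pocket spike end',.012,(133,162),(158,162))
s('peg',.0,(285,370))
E
```

```text
stock [528.9  72. ] [528.7  89.7] [647.5  91.9] [647.6  72.6] mean [588.2  81.5]
blade tip [526.6 249.3] [552.  251.2] mean [539.3 250.3]
cal head [527.3 291. ] [528.9 346.5] [557.3 350.8] [554.5 291.7] mean [542. 320.]
awl handle ends [430.1 279.5] [419.8 363.7] mean [424.9 321.6]
tip [439.3 214.9] mean [439.3 214.9]
tape top [472.   80.8] [482.5 100.7] [430.5 104.6] mean [461.7  95.4]
tape insert slab top [563.9 -73.9] [553.4  10.9] mean [558.7 -31.5]
tape pocket [579.9 -55.6] [573.7 -11.7] mean [576.8 -33.6]
awl pocket spike end [525.4 -57.6] [526.5 -36.2] mean [525.9 -46.9]
peg [708.6  54.1] mean [708.6  54.1]
```

>>> {"api": "send_rows", "payload": {"rows": "0 0 0 0 0 60 0.1;0 0 0 0 0 110 0.1;0 0 0 0 0 120 0.1;0 0 0 0 0 125 0.1;0 0 0 0 0 125 0.1;0 0 0 0 0 125 -0.8;0 0 0 0 0 125 -0.8;0 0 0 0 0 125 -0.8", "grip_force": 70}}

```text
time: 4.6
eef_pos: [0.582, 0.0804, 0.0273]
tcp_rot: [-0.005, 1.0, -0.0, 0.001]
contact_force: [-1.4, -1.0, 6.0]
opening: 0.186
finger_force: 69.3
```

>>> {"api": "send_rows", "payload": {"rows": "0 0 0 0 0 0 -0.8;0 0 0 0 0 0 -0.8;0 0 0 0 0 0 -0.8"}}

```text
time: 4.97
eef_pos: [0.582, 0.0804, 0.0273]
tcp_rot: [-0.005, 1.0, -0.0, 0.001]
contact_force: [-1.8, -0.7, 5.6]
opening: 0.187
finger_force: 69.3
```

```bash
python3 -c "
from plan import *
plan((580.6,80.4,25,180.6),(580.6,80.4,130,180.6),(488.7,-192.4,120,93),(488.7,-192.4,60,93))"
```

```text
0 0 -0.0 0 0 -105  rows>= 1.7
0 0 87.6 95 -272 10  rows>= 8.2
0 0 -0.0 0 0 60  rows>= 1.0
end [488.5, -192.6, 60.0, 93.0]
```

>>> {"api": "send_rows", "payload": {"rows": "0 0 0 0 0 -10 -0.8;0 0 0 0 0 -30 -0.8;0 0 0 0 0 -60 -0.8;0 0 0 0 0 -90 -0.8;0 0 0 0 0 -105 -0.8;0 0 0 0 0 -105 -0.8"}}

```text
time: 5.72
eef_pos: [0.5815, 0.0805, 0.1319]
tcp_rot: [-0.005, 1.0, -0.0, 0.002]
contact_force: [-0.5, -0.2, -3.4]
opening: 0.185
finger_force: 68.6
```

>>> {"api": "send_rows", "payload": {"rows": "0 0 11 12 -34 1 -0.8;0 0 22 24 -68 3 -0.8;0 0 33 36 -102 4 -0.8;0 0 43.8 48 -136 5 -0.8;0 0 54.5 59 -170 6 -0.8;0 0 65 70 -204 8 -0.8;0 0 76 82 -238 9 -0.8;0 0 87.6 95 -272 10 -0.8"}}

```text
time: 6.72
eef_pos: [0.4869, -0.1928, 0.1185]
tcp_rot: [0.68, 0.733, -0.0, -0.002]
contact_force: [0.6, -0.3, -3.7]
opening: 0.187
finger_force: 68.7
```

>>> {"api": "send_rows", "payload": {"rows": "0 0 1.4 0 0 0 -0.8;0 0 1.4 0 0 0 -0.8;0 0 1.4 0 0 0 -0.8"}}

```text
time: 7.1
eef_pos: [0.4883, -0.1913, 0.1197]
tcp_rot: [0.686, 0.727, -0.0, -0.001]
contact_force: [0.9, 0.4, -3.3]
opening: 0.186
finger_force: 68.9
```

```bash
python3 - <<'E'
from h import *
np.set_printoptions(precision=4,suppress=True)
s=ctrl.get_state(); print(s['time'],s['eef_pos'],s['tcp_rot'],s['qpos'],s['contact_force'])
p=shot('wrist','w2');shot('top','top2')
E
```

```text
7.1 [ 0.4883 -0.1913  0.1197] [ 0.6863  0.7273 -0.     -0.0007] [-0.5671  0.1113  2.045   0.0003  0.9867 -0.6254] [ 0.912   0.392  -3.3355]
```

View pics/w2.png

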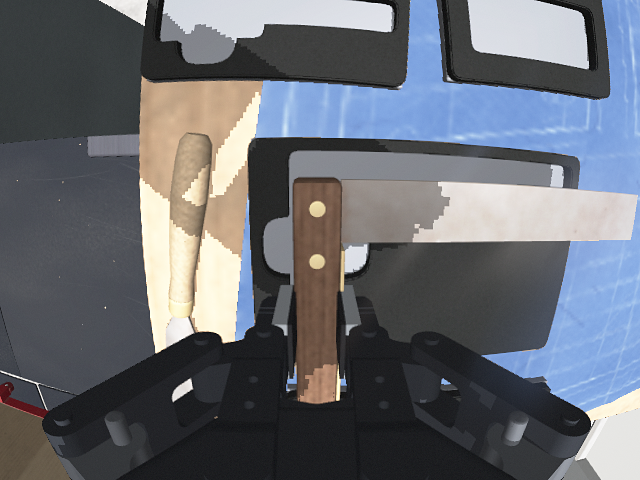

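```bash
python3 - <<'E'
from h import *
np.set_printoptions(precision=1,suppress=True)
p=load('w2')
def s(n,z,*P):
    P=[fray(p,u,v,z)[:2] for u,v in P]; print(n,*P,'mean',np.mean(P,0),'dir',np.degrees(np.arctan2(*(P[-1]-P[0])[::-1])).round(1))
s('stock blade end',.1085,(294,178),(341,178)); s('stock left edge',.1085,(294,178),(298,400)); 
s('blade top edge',.1,(342,179),(638,194));s('blade bot edge',.1,(342,241),(634,243))
s('pocket blade top',.012,(291,152),(560,163)); 
s('slab',.022,(252,138),(578,155)); s('slabL',.022,(252,138),(250,300));s('slabR',.022,(578,155),(548,350))
E
```

```text
stock blade end [ 477.2 -136.7] [ 493.9 -135.8] mean [ 485.5 -136.3] dir 3.3
stock left edge [ 477.2 -136.7] [ 482.6 -234.6] mean [ 479.9 -185.7] dir -86.9
blade top edge [ 494.9 -137. ] [ 649.3 -127.6] mean [ 572.1 -132.3] dir 3.5
blade bot edge [ 496.7 -161.3] [ 654.2 -153.5] mean [ 575.4 -157.4] dir 2.9
pocket blade top [ 469.4 -131.8] [ 657.9 -119.6] mean [ 563.6 -125.7] dir 3.7
slab [ 446.7 -123.9] [ 666.3 -111.7] mean [ 556.5 -117.8] dir 3.2
slabL [ 446.7 -123.9] [ 447.  -226.8] mean [ 446.9 -175.4] dir -89.8
slabR [ 666.3 -111.7] [ 680.9 -265.4] mean [ 673.6 -188.5] dir -84.6
```

>>> {"api": "send_rows", "payload": {"rows": "0 0 0.6 -2 0 30 -0.8;0 0 0.6 -2 0 50 -0.8;0 0 0.6 -2 0 60 -0.8;0 0 0.6 -2 0 66 -0.8;0 0 0.6 -2 0 70 -0.8;0 0 0.6 -2 0 73 -0.8;0 0 0.6 -2 0 75 -0.8;0 0 0.6 -2 0 75 -0.8"}}

```text
time: 8.2
eef_pos: [0.4886, -0.1945, 0.0454]
tcp_rot: [0.691, 0.723, 0.0, 0.0]
contact_force: [0.6, -0.3, -3.4]
opening: 0.187
finger_force: 68.8
```

>>> {"api": "send_rows", "payload": {"rows": "0 0 0 0 0 2 -0.8;0 0 0 0 0 4 -0.8;0 0 0 0 0 6 -0.8;0 0 0 0 0 6 -0.8"}}

```text
time: 8.7
eef_pos: [0.4886, -0.1944, 0.0394]
tcp_rot: [0.691, 0.723, 0.0, -0.0]
contact_force: [0.5, 0.7, -2.2]
opening: 0.187
finger_force: 68.9
```

>>> {"api": "send_rows", "payload": {"rows": "0 0 0 0 0 1 -0.8;0 0 0 0 0 1 -0.5;0 0 0 0 0 1 -0.3;0 0 0 0 0 1 -0.3;0 0 0 0 0 -15 -0.3;0 0 0 0 0 -50 -0.3;0 0 0 0 0 -110 -0.3;0 0 0 0 0 -110 -0.3"}}

```text
time: 9.7
eef_pos: [0.4921, -0.1966, 0.1566]
tcp_rot: [0.691, 0.723, 0.001, 0.007]
contact_force: [-0.7, -0.1, 0.8]
opening: 0.351
finger_force: 0.0
```

```bash
python3 - <<'E'
from h import *
s=ctrl.get_state(); print(s['time'],s['eef_pos'],s['tcp_rot'],s['contact_force'])
p=shot('wrist','w3')
from plan import *
ph=2*np.degrees(np.arctan2(.723,.691)); print(ph)
# calliper grasp: head dir -96 -> closing dir -6 -> phi=84
plan((488.6,-194.4,149,ph),(560,60,150,88),(544,335,120,84),(544,335,24,84))
E
```

```text
9.7 [ 0.49214038 -0.19659483  0.15662176] [0.69071909 0.7230902  0.00132222 0.00677826] [-0.66927403 -0.14965328  0.81792706]
92.59286002077741
0 0 4.6 251 83 -1  rows>= 4.2
0 0 4.0 274 -26 30  rows>= 4.4
0 0 -0.0 0 0 96  rows>= 1.5
end [543.8, 334.8, 24.0, 84.0]
```

View pics/w3.png

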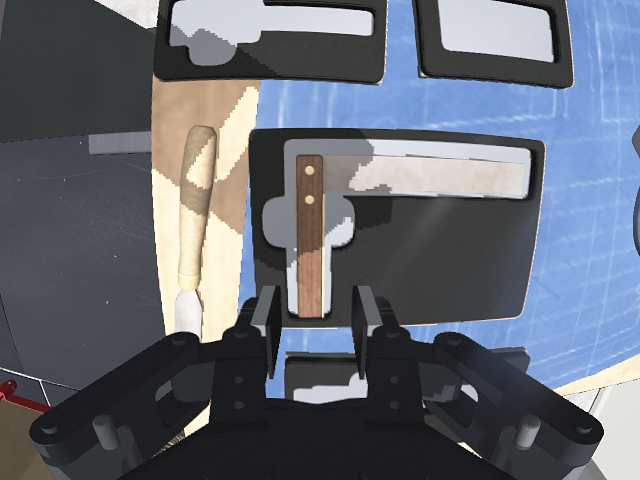

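```bash
python3 - <<'E'
from h import *
np.set_printoptions(precision=1,suppress=True)
p=load('w3')
for z in (.028,.038): print(z,[fray(p,u,v,z)[:2] for u,v in ((297,154),(324,154),(325,318),(298,318))])
print([fray(p,u,v,.003+.012)[:2] for u,v in ((526,163),(522,194))])
E
```

```text
0.028 [array([ 478.3, -140. ]), array([ 496.2, -139.2]), array([ 503.1, -259.8]), array([ 482.8, -260.6])]
0.038 [array([ 478.6, -139.4]), array([ 495.8, -138.7]), array([ 502.5, -254.4]), array([ 483. , -255.2])]
[array([ 656.3, -132.5]), array([ 656.1, -157.6])]
```

>>> {"api": "send_rows", "payload": {"rows": "0 0 4.6 251 83 -1 0.2;0 0 4.6 251 83 -1 0.2;0 0 4.6 251 83 -1 0.2;0 0 4.6 251 83 -1 0.2;0 0 4.6 251 83 -1 0.2"}}

```text
time: 10.38
eef_pos: [0.5593, 0.0634, 0.149]
tcp_rot: [0.718, 0.696, -0.001, -0.001]
contact_force: [0.7, -0.0, -0.8]
opening: 0.598
finger_force: 0.0
```

>>> {"api": "send_rows", "payload": {"rows": "0 0 4 274 -26 30 0.2;0 0 4 274 -26 30 0.2;0 0 4 274 -26 30 0.2;0 0 4 274 -26 30 0.2;0 0 4 274 -26 30 0.2;0 0 4 274 -26 30 0.2;0 0 4 274 -26 30 0.2"}}

```text
time: 11.25
eef_pos: [0.5434, 0.3334, 0.1196]
tcp_rot: [0.743, 0.669, -0.001, -0.0]
contact_force: [0.4, -0.2, -0.2]
opening: 0.596
finger_force: 0.0
```

```bash
python3 - <<'E'
from h import *
np.set_printoptions(precision=4,suppress=True)
s=ctrl.get_state(); print(s['time'],s['eef_pos'],s['tcp_rot'],s['contact_force'])
p=shot('wrist','w4')
E
```

```text
11.25 [0.5434 0.3334 0.1196] [ 0.7434  0.6689 -0.0009 -0.    ] [ 0.3678 -0.1763 -0.1529]
```

View pics/w4.png

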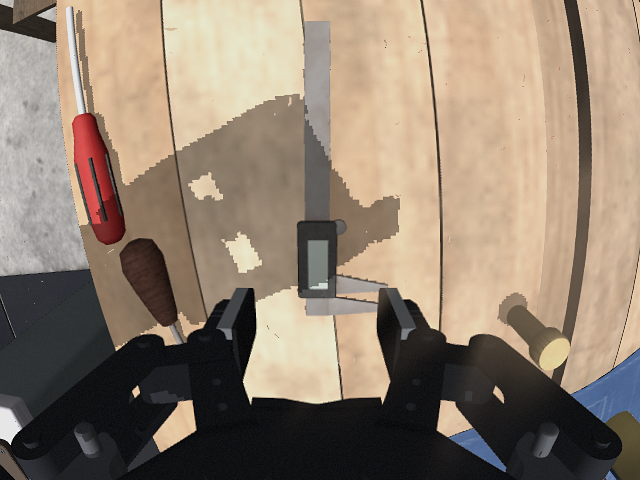

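```bash
python3 - <<'E'
from h import *
np.set_printoptions(precision=1,suppress=True)
p=load('w4')
def s(n,z,*P):
    P=[fray(p,u,v,z)[:2] for u,v in P]; print(n,*P,'mean',np.mean(P,0),'dir',np.degrees(np.arctan2(*(P[-1]-P[0])[::-1])).round(1))
s('head',.010,(299,221),(337,221),(335,297),(299,297)); s('headL',.01,(299,221),(299,297)); s('headR',.01,(337,221),(335,297)); s('beam L',.004,(304,22),(304,215));s('beam R',.004,(330,22),(330,215))
s('jaw end',.004,(306,315),(345,315))
E
```

```text
head [534.1 351. ] [558.1 348.5] [552.1 296.1] [527.8 298.6] mean [543.  323.6] dir -96.9
headL [534.1 351. ] [527.8 298.6] mean [531.  324.8] dir -96.9
headR [558.1 348.5] [552.1 296.1] mean [555.1 322.3] dir -96.5
beam L [550.8 478.2] [537.4 353.3] mean [544.1 415.7] dir -96.2
beam R [567.1 476.5] [554.1 351.5] mean [560.6 414. ] dir -95.9
jaw end [530.4 281.3] [558.  278.3] mean [544.2 279.8] dir -6.2
```

>>> {"api": "send_rows", "payload": {"rows": "0 0 0.3 0 1 50 0.0;0 0 0.3 0 1 80 0.0;0 0 0.3 0 1 90 0.0;0 0 0.3 0 1 94 0.0;0 0 0.3 0 1 94 0.0;0 0 0.3 0 1 94 0.0"}}

```text
time: 12.05
eef_pos: [0.5456, 0.3351, 0.028]
tcp_rot: [0.745, 0.667, 0.001, 0.0]
contact_force: [0.5, -0.6, -0.2]
opening: 0.502
finger_force: 0.0
```

>>> {"api": "send_rows", "payload": {"rows": "0 0 0 0 0 3 0.0;0 0 0 0 0 3 0.0;0 0 0 0 0 3 -0.2;0 0 0 0 0 3 -0.45;0 0 0 0 0 3 -0.8;0 0 0 0 0 3 -0.8;0 0 0 0 0 3 -0.8;0 0 0 0 0 3 -0.8", "grip_force": 40}}

```text
time: 13.05
eef_pos: [0.5447, 0.3349, 0.0236]
tcp_rot: [0.745, 0.667, 0.0, 0.0]
contact_force: [-0.1, 0.3, 2.8]
opening: 0.285
finger_force: 39.7
```

```bash
python3 -c "
from plan import *
plan((544.7,334.9,23.6,83.7),(544.7,334.9,130,83.7),(570,0,140,40),(543.7,-353,110,0.3))"
```

```text
0 0 -0.0 0 0 -106  rows>= 1.7
0 0 43.7 -330 62 -10  rows>= 5.4
0 0 39.7 -247 254 30  rows>= 5.7
end [544.2, -353.3, 109.6, 0.3]
```

>>> {"api": "send_rows", "payload": {"rows": "0 0 0 0 0 -8 -0.8;0 0 0 0 0 -25 -0.8;0 0 0 0 0 -60 -0.8;0 0 0 0 0 -95 -0.8;0 0 0 0 0 -106 -0.8;0 0 0 0 0 -106 -0.8"}}

```text
time: 13.8
eef_pos: [0.5448, 0.3349, 0.1303]
tcp_rot: [0.745, 0.667, 0.001, 0.0]
contact_force: [-0.4, -0.5, -2.1]
opening: 0.287
finger_force: 39.5
```

>>> {"api": "send_rows", "payload": {"rows": "0 0 3 -20 4 -1 -0.8;0 0 9 -68 13 -2 -0.8;0 0 16 -120 23 -4 -0.8;0 0 23 -174 33 -6 -0.8;0 0 30 -228 43 -8 -0.8;0 0 37 -280 53 -9 -0.8;0 0 43.7 -330 62 -10 -0.8"}}

```text
time: 14.68
eef_pos: [0.5684, -0.0027, 0.1375]
tcp_rot: [0.941, 0.339, -0.002, -0.001]
contact_force: [1.1, -0.9, -0.3]
opening: 0.287
finger_force: 39.5
```

>>> {"api": "send_rows", "payload": {"rows": "0 0 6 -36 37 4 -0.8;0 0 13 -77 79 9 -0.8;0 0 20 -119 122 14 -0.8;0 0 27 -160 164 19 -0.8;0 0 33 -201 207 24 -0.8;0 0 37.5 -233 240 28 -0.8;0 0 39.7 -247 254 30 -0.8;0 0 39.7 -247 254 30 -0.8"}}

```text
time: 15.68
eef_pos: [0.5427, -0.354, 0.1077]
tcp_rot: [1.0, 0.001, -0.001, -0.001]
contact_force: [-0.4, 0.5, -2.9]
opening: 0.287
finger_force: 39.6
```

>>> {"api": "send_rows", "payload": {"rows": "0 0 0 0 0 0 -0.8;0 0 0 0 0 0 -0.8"}}

```text
time: 15.92
eef_pos: [0.5444, -0.3517, 0.1093]
tcp_rot: [1.0, 0.004, -0.0, -0.0]
contact_force: [0.5, 0.3, -1.6]
opening: 0.288
finger_force: 39.6
```

```bash
python3 - <<'E'
from h import *
np.set_printoptions(precision=4,suppress=True)
s=ctrl.get_state(); print(s['time'],s['eef_pos'],s['tcp_rot'],s['contact_force'])
p=shot('wrist','w5')
E
```

```text
15.925 [ 0.5444 -0.3517  0.1093] [ 1.      0.0038 -0.0002 -0.0003] [ 0.4556  0.2562 -1.5512]
```

View pics/w5.png

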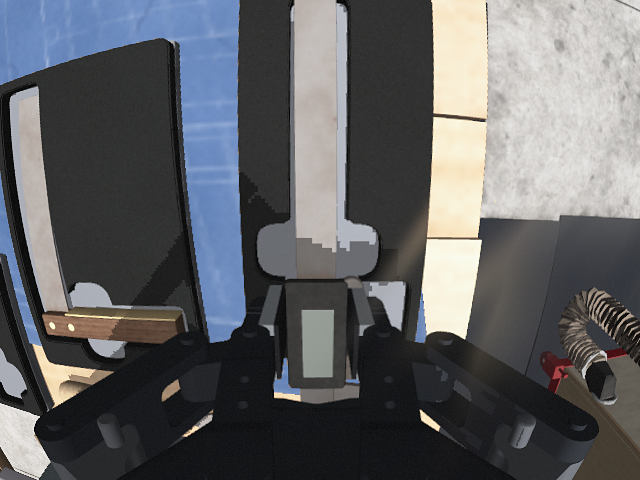

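```bash
python3 - <<'E'
from h import *
np.set_printoptions(precision=1,suppress=True)
p=load('w5'); g=cv2.cvtColor(p['color'],cv2.COLOR_RGB2GRAY).astype(int)
for r in (40,100,150,200): print(r,g[r,282:356].tolist())
def s(n,z,*P):
    P=[fray(p,u,v,z)[:2] for u,v in P]; print(n,*P,'mean',np.mean(P,0))
for r in (40,150): s('beam',.0897,(294,r),(338,r)); s('pocket top edge',.022,(289,r),(350,r))
s('head y30 edge',.0957,(287,280),(345,280)); s('notch',.022,(268,220),(378,220));s('notch end',.022,(262,277),(300,279))
E
```

```text
40 [48, 51, 49, 48, 47, 46, 45, 34, 64, 112, 110, 113, 150, 186, 184, 184, 187, 186, 185, 188, 187, 189, 190, 189, 189, 189, 191, 191, 192, 190, 190, 191, 189, 191, 192, 190, 190, 191, 190, 189, 191, 190, 189, 192, 190, 191, 189, 191, 190, 190, 190, 189, 190, 191, 170, 169, 189, 188, 187, 185, 190, 187, 187, 192, 149, 72, 28, 30, 32, 47, 52, 50, 51, 49]
100 [51, 49, 49, 50, 42, 48, 32, 33, 96, 114, 111, 101, 148, 188, 186, 185, 182, 183, 181, 183, 180, 181, 182, 181, 180, 181, 180, 182, 180, 181, 181, 181, 179, 180, 178, 179, 178, 175, 176, 177, 177, 175, 175, 173, 176, 176, 177, 175, 178, 178, 180, 181, 185, 185, 170, 166, 187, 185, 187, 187, 188, 187, 188, 192, 109, 39, 33, 31, 34, 49, 49, 48, 45, 50]
150 [52, 48, 49, 47, 51, 49, 35, 41, 84, 112, 111, 106, 101, 196, 191, 190, 191, 187, 187, 189, 189, 191, 190, 188, 188, 187, 187, 188, 187, 186, 185, 186, 184, 183, 183, 183, 183, 182, 183, 183, 182, 179, 179, 181, 184, 182, 182, 183, 180, 181, 180, 183, 183, 184, 161, 182, 186, 185, 183, 186, 185, 185, 188, 177, 100, 9, 23, 27, 50, 51, 49, 48, 52, 50]
200 [49, 50, 51, 51, 51, 51, 51, 17, 75, 105, 111, 109, 104, 135, 188, 184, 181, 183, 183, 181, 182, 182, 184, 185, 183, 183, 184, 184, 185, 185, 185, 188, 186, 187, 187, 187, 185, 187, 189, 188, 188, 189, 187, 187, 190, 189, 189, 189, 188, 190, 189, 189, 190, 191, 167, 169, 185, 183, 183, 183, 183, 186, 165, 103, 42, 24, 38, 46, 51, 50, 51, 51, 49, 50]
beam [ 650.9 -342.2] [ 651.  -358.6] mean [ 650.9 -350.4]
pocket top edge [ 669.  -335.3] [ 669.3 -369. ] mean [ 669.1 -352.2]
beam [ 608.6 -342.5] [ 608.7 -358.9] mean [ 608.7 -350.7]
pocket top edge [ 606.2 -335.7] [ 606.5 -369.5] mean [ 606.3 -352.6]
head y30 edge [ 559.2 -339.8] [ 559.4 -362.4] mean [ 559.3 -351.1]
notch [ 566.2 -323.4] [ 566.7 -386.8] mean [ 566.5 -355.1]
notch end [ 530.9 -318.6] [ 530.  -341.6] mean [ 530.5 -330.1]
```

>>> {"api": "send_rows", "payload": {"rows": "0 0 0 0 2 25 -0.8;0 0 0 0 2 45 -0.8;0 0 0 0 2 55 -0.8;0 0 0 0 2 61 -0.8;0 0 0 0 2 65 -0.8;0 0 0 0 2 68 -0.8;0 0 0 0 2 68 -0.8"}}

```text
time: 16.85
eef_pos: [0.5443, -0.3555, 0.0415]
tcp_rot: [1.0, 0.003, 0.0, 0.0]
contact_force: [-0.2, 0.1, -1.8]
opening: 0.288
finger_force: 39.6
```

>>> {"api": "send_rows", "payload": {"rows": "0 0 0 0 0 2 -0.8;0 0 0 0 0 3 -0.8;0 0 0 0 0 4 -0.8;0 0 0 0 0 4 -0.8"}}

```text
time: 17.35
eef_pos: [0.5441, -0.3553, 0.0372]
tcp_rot: [1.0, 0.003, -0.0, -0.0]
contact_force: [-0.2, 0.2, -2.2]
opening: 0.29
finger_force: 39.6
```

>>> {"api": "send_rows", "payload": {"rows": "0 0 0 0 -1 1 -0.8;0 0 0 0 -1 2 -0.8;0 0 0 0 -1 2 -0.8;0 0 0 0 -1 2 -0.4;0 0 0 0 -1 2 -0.15;0 0 0 0 -1 2 -0.15;0 0 0 0 -1 0 -0.15;0 0 0 0 -1 -12 -0.15"}}

```text
time: 18.35
eef_pos: [0.5436, -0.3539, 0.0489]
tcp_rot: [1.0, 0.003, -0.001, -0.001]
contact_force: [-0.4, -0.3, -0.1]
opening: 0.424
finger_force: 0.0
```

>>> {"api": "send_rows", "payload": {"rows": "0 0 0 0 0 -20 -0.15;0 0 0 0 0 -60 -0.15;0 0 0 0 0 -110 -0.15;0 0 0 0 0 -110 -0.15;0 0 0 0 0 -110 -0.15"}}

```text
time: 18.98
eef_pos: [0.5443, -0.3544, 0.1606]
tcp_rot: [1.0, 0.003, 0.001, 0.001]
contact_force: [-0.5, -0.1, 0.4]
opening: 0.426
finger_force: 0.0
```

```bash
python3 - <<'E'
from h import *
np.set_printoptions(precision=4,suppress=True)
s=ctrl.get_state(); print(s['time'],s['eef_pos'],s['tcp_rot'],s['contact_force'])
p=shot('wrist','w6')
E
```

```text
18.975 [ 0.5443 -0.3544  0.1606] [1.     0.0028 0.0006 0.0005] [-0.5104 -0.103   0.3782]
```

View pics/w6.png

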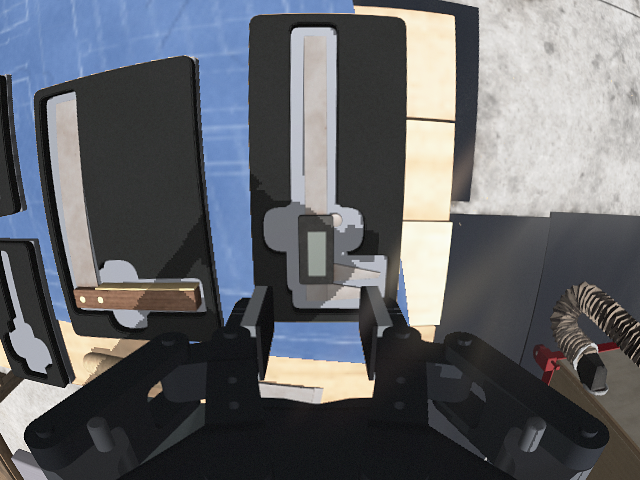

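```bash
python3 -c "
from plan import *
plan((544.3,-354.4,160,0.3),(500,-130,180,-18),(437,108,170,-35.5))"
```

```text
0 0 18.3 -43 -225 -20  rows>= 3.7
0 0 17.5 -133 -206 10  rows>= 3.9
end [437.3, 107.4, 170.0, -35.5]
```

>>> {"api": "send_rows", "payload": {"rows": "0 0 4 -10 -52 -10 0.5;0 0 9 -21 -112 -20 0.5;0 0 14 -32 -170 -20 0.5;0 0 18.3 -43 -225 -20 0.5"}}

```text
time: 19.52
eef_pos: [0.4984, -0.1274, 0.1777]
tcp_rot: [0.987, -0.158, -0.001, -0.001]
contact_force: [0.8, 0.3, 0.3]
opening: 0.745
finger_force: 0.0
```

>>> {"api": "send_rows", "payload": {"rows": "0 0 5 -33 -51 2 0.5;0 0 9 -66 -103 5 0.5;0 0 13 -100 -154 8 0.5;0 0 16 -124 -192 10 0.5;0 0 17.5 -133 -206 10 0.5;0 0 17.5 -133 -206 10 0.5;0 0 17.5 -133 -206 10 0.5"}}

```text
time: 20.4
eef_pos: [0.4368, 0.1068, 0.1686]
tcp_rot: [0.952, -0.305, -0.001, 0.0]
contact_force: [0.1, -0.2, -0.3]
opening: 0.745
finger_force: 0.0
```

```bash
python3 - <<'E'
from h import *
np.set_printoptions(precision=4,suppress=True)
s=ctrl.get_state(); print(s['time'],s['eef_pos'],s['tcp_rot'],s['qpos'],s['contact_force'])
p=shot('wrist','w7')
E
```

```text
20.4 [0.4368 0.1068 0.1686] [ 0.9524 -0.3047 -0.0007  0.0004] [ 0.0137 -0.1343  2.1866 -0.0004  1.0908  2.204 ] [ 0.0542 -0.1912 -0.3368]
```

View pics/w7.png

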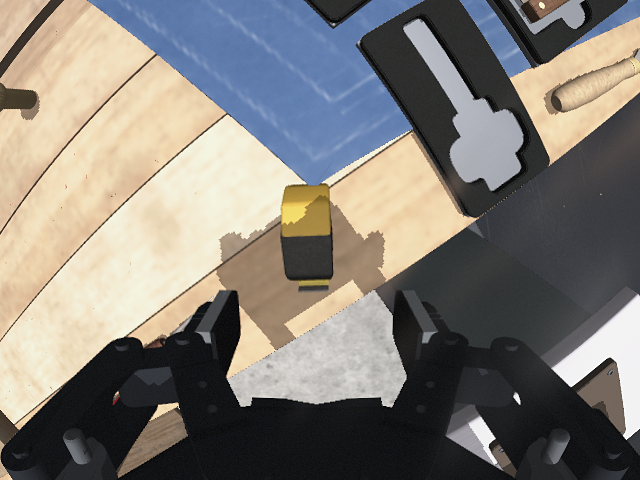

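```bash
python3 - <<'E'
from h import *
np.set_printoptions(precision=1,suppress=True)
p=load('w7')
def s(n,z,*P):
    P=[fray(p,u,v,z)[:2] for u,v in P]; print(n,*P,'mean',np.mean(P,0),'dir',np.degrees(np.arctan2(*(P[-1]-P[0])[::-1])).round(1))
s('L',.058,(284,190),(282,225),(287,272));s('top mid',.063,(282,238),(331,236)); s('R',.058,(329,190),(331,236),(332,278));s('ends',.055,(308,185),(310,279));s('hook',.01,(299,289),(328,289))
E
```

```text
L [477.6 102.7] [460.2 117.2] [432.6 133.8] mean [456.8 117.9] dir 145.3
top mid [454.2 121.2] [437.2  95.2] mean [445.7 108.2] dir -123.1
R [461.2  79.7] [436.   95.8] [411.7 111.9] mean [436.3  95.8] dir 147.0
ends [471.1  88.9] [418.7 125. ] mean [444.9 106.9] dir 145.4
hook [402.4 148.7] [388.7 129.4] mean [395.6 139. ] dir -125.5
```

>>> {"api": "send_rows", "payload": {"rows": "0 0 -1.3 3 -3 50 0.5;0 0 -1.3 3 -3 90 0.5;0 0 -1.3 3 -3 110 0.5;0 0 -1.3 3 -3 120 0.5;0 0 -1.3 3 -3 120 0.5;0 0 -1.3 3 -3 120 0;0 0 -1.3 3 -3 120 -0.7;0 0 -1.3 3 -3 120 -0.7", "grip_force": 70}}

```text
time: 21.45
eef_pos: [0.4423, 0.1081, 0.0507]
tcp_rot: [0.956, -0.294, 0.001, -0.0]
contact_force: [-1.1, -0.3, 6.9]
opening: 0.368
finger_force: 69.2
```

>>> {"api": "send_rows", "payload": {"rows": "0 0 0 0 0 0 -0.7;0 0 0 0 0 0 -0.7;0 0 0 0 0 0 -0.7;0 0 0 0 0 0 -0.7"}}

```text
time: 21.95
eef_pos: [0.4424, 0.108, 0.0507]
tcp_rot: [0.956, -0.294, 0.001, -0.0]
contact_force: [-0.1, -1.0, 7.3]
opening: 0.366
finger_force: 69.4
```

```bash
python3 -c "
from plan import *
plan((442.4,108,50.7,-34.2),(442.4,108,150,-34.2),(634.7,-29.3,150,5.6))"
```

```text
0 0 -0.0 0 0 -99  rows>= 1.6
0 0 -39.8 236 5 0  rows>= 3.8
end [634.8, -28.8, 149.7, 5.6]
```

>>> {"api": "send_rows", "payload": {"rows": "0 0 0 0 0 -10 -0.7;0 0 0 0 0 -40 -0.7;0 0 0 0 0 -80 -0.7;0 0 0 0 0 -100 -0.7;0 0 0 0 0 -100 -0.7"}}

```text
time: 22.58
eef_pos: [0.4419, 0.1082, 0.1508]
tcp_rot: [0.956, -0.294, 0.002, -0.001]
contact_force: [0.2, 0.2, -2.1]
opening: 0.366
finger_force: 69.8
```

>>> {"api": "send_rows", "payload": {"rows": "0 0 -5 30 0 0 -0.7;0 0 -13 75 1 0 -0.7;0 0 -21 125 2 0 -0.7;0 0 -30 175 4 0 -0.7;0 0 -36 215 5 0 -0.7;0 0 -39.8 236 5 0 -0.7;0 0 -39.8 236 5 0 -0.7;0 0 -39.8 236 5 0 -0.7"}}

```text
time: 23.58
eef_pos: [0.632, -0.0279, 0.1474]
tcp_rot: [0.999, 0.049, -0.002, -0.001]
contact_force: [-0.0, 0.9, -2.6]
opening: 0.362
finger_force: 69.6
```

```bash
python3 - <<'E'
from h import *
np.set_printoptions(precision=4,suppress=True)
s=ctrl.get_state(); print(s['time'],s['eef_pos'],s['tcp_rot'],s['contact_force'])
p=shot('wrist','w8'); q=shot('scene','s8')
cv2.imwrite('pics/s8c.png',cv2.resize(q['color'][100:320,180:460,::-1],None,fx=2.7,fy=2.7,interpolation=cv2.INTER_CUBIC)); 
a=p['color'][:,:,::-1][:400]; b=cv2.resize(q['color'][110:310,200:456,::-1],(512,400),interpolation=cv2.INTER_CUBIC)
cv2.imwrite('pics/w8s.png',cv2.resize(np.hstack([a[:,120:520],b]),(800,351)))
E
```

```text
23.575 [ 0.632  -0.0279  0.1474] [ 0.9988  0.0486 -0.0019 -0.0006] [-0.0258  0.9109 -2.5799]
```

View pics/w8s.png

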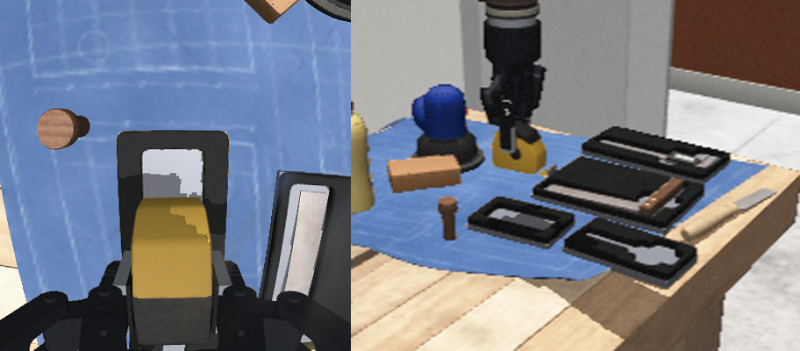

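```bash
python3 - <<'E'
from h import *
np.set_printoptions(precision=1,suppress=True)
p=load('w8')
for z in (.145,.155): print(z,[fray(p,u,v,z)[:2] for u,v in ((319.5,226),(271,297),(361,297))])
k=lambda u,v:(u/.877+120,v/.877)
print('pocket far end',[fray(p,*k(u,v),.012)[:2] for u,v in((145,150),(200,150))], 'slab far',[fray(p,*k(u,v),.022)[:2] for u,v in((118,132),(229,131))])
E
```

```text
0.145 [array([671.1, -24.9]), array([643., -10.]), array([646.2, -42.5])]
0.155 [array([673.6, -24.5]), array([647.8, -10.9]), array([650.7, -40.7])]
pocket far end [array([674.9,  -1.9]), array([679.1, -44.8])] slab far [array([687.9,  19. ]), array([696.9, -64.1])]
```

>>> {"api": "send_rows", "payload": {"rows": "0 0 0 -3 0 30 -0.7;0 0 0 -3 0 55 -0.7;0 0 0 -3 0 65 -0.7;0 0 0 -3 0 72 -0.7;0 0 0 -3 0 76 -0.7;0 0 0 -3 0 78 -0.7;0 0 0 -3 0 78 -0.7"}}

```text
time: 24.55
eef_pos: [0.6314, -0.029, 0.0727]
tcp_rot: [0.999, 0.049, 0.001, 0.0]
contact_force: [-0.4, 0.1, 1.5]
opening: 0.364
finger_force: 70.1
```

```bash
python3 - <<'E'
from h import *
np.set_printoptions(precision=4,suppress=True)
s=ctrl.get_state(); print(s['time'],s['eef_pos'],s['contact_force'],s['wrist_torque'])
p=shot('wrist','w9'); q=shot('scene','s9')
a=p['color'][:,:,::-1][80:400,160:480]; b=cv2.resize(q['color'][195:255,245:325,::-1],(427,320),interpolation=cv2.INTER_CUBIC)
cv2.imwrite('pics/w9s.png',np.hstack([a,b]))
E
```

```text
24.55 [ 0.6314 -0.029   0.0727] [-0.4161  0.0738  1.5436] [ 0.1009  0.3355 -0.0614]
```

View pics/w9s.png

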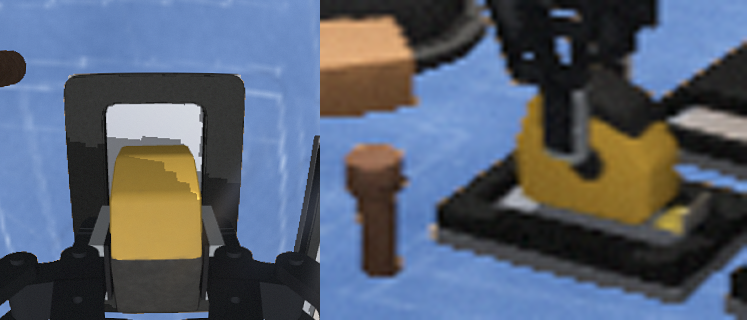

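```bash
python3 - <<'E'
from h import *
np.set_printoptions(precision=1,suppress=True)
p=load('w9')
for z in (.065,.075): print(z,[fray(p,u,v,z)[:2] for u,v in ((315,226),(270,290),(361,290))])
print('pocket far top edge',[fray(p,u,v,.022)[:2] for u,v in((266,184),(360,184))],'bottom',[fray(p,u,v,.012)[:2] for u,v in((268,186),(358,186))], 'slab far',[fray(p,u,v,.022)[:2] for u,v in((228,158),(402,158))])
q=load('s9'); k=lambda u,v:(245+(u-320)/427*80,195+v/320*60)
print('scene: hook',[ray(q,*k(u,v),z)[:2]*1000 for u,v,z in ((708,205,.03),(690,205,.03))],'near rim slab corner',ray(q,*k(675,290),.022)[:2]*1000,'pocket near corner',ray(q,*k(680,243),.022)[:2]*1000)
E
```

```text
0.065 [array([669. , -24.5]), array([642.7, -10.1]), array([646.1, -44.2])]
0.075 [array([671.4, -24.3]), array([647.2, -11. ]), array([650.3, -42.4])]
pocket far top edge [array([676.4,  -0.8]), array([680.6, -44.3])] bottom [array([674.1,  -0.6]), array([678.4, -44.7])] slab far [array([687.3,  18.1]), array([695.1, -62.5])]
scene: hook [array([568.1, -40.5]), array([575. , -35.7])] near rim slab corner [542.   23.9] pocket near corner [565.9 -14.3]
```

>>> {"api": "send_rows", "payload": {"rows": "0 0 0 0 0 -6 -0.7;0 0 0 4 0 -6 -0.7;0 0 0 4 0 -6 -0.7;0 0 0 4 0 -2 -0.7;0 0 0 4 0 0 -0.7;0 0 0 4 0 2 -0.7;0 0 0 4 0 3 -0.7;0 0 0 4 0 3 -0.7"}}

```text
time: 25.65
eef_pos: [0.6346, -0.0286, 0.0682]
tcp_rot: [0.999, 0.049, -0.0, -0.0]
contact_force: [-0.2, 0.1, -2.6]
opening: 0.365
finger_force: 69.6
```

```bash
python3 - <<'E'
from h import *
np.set_printoptions(precision=4,suppress=True)
s=ctrl.get_state(); print(s['time'],s['eef_pos'],s['contact_force'],s['wrist_torque'])
E
```

```text
25.65 [ 0.6346 -0.0286  0.0682] [-0.1949  0.0799 -2.5912] [ 0.0254 -0.0077  0.017 ]
```

>>> {"api": "send_rows", "payload": {"rows": "0 0 0 0 0 2 -0.7;0 0 0 0 0 4 -0.7;0 0 0 0 0 5 -0.7;0 0 0 0 0 5 -0.7"}}

```text
time: 26.15
eef_pos: [0.6346, -0.0286, 0.0633]
tcp_rot: [0.999, 0.049, -0.0, -0.0]
contact_force: [0.4, 0.2, -2.7]
opening: 0.361
finger_force: 69.8
```

```bash
python3 - <<'E'
from h import *
np.set_printoptions(precision=4,suppress=True)
s=ctrl.get_state(); print(s['time'],s['eef_pos'],s['contact_force'],s['wrist_torque'])
E
```

```text
26.15 [ 0.6346 -0.0286  0.0633] [ 0.3827  0.1635 -2.6921] [-0.037  -0.0247 -0.0065]
```

>>> {"api": "send_rows", "payload": {"rows": "0 0 0 0 0 1 -0.7;0 0 0 0 0 1 -0.7;0 0 0 0 0 1 0.2;0 0 0 0 0 1 0.5;0 0 0 0 0 1 0.5;0 0 0 0 0 -30 0.5;0 0 0 0 0 -80 0.5;0 0 0 0 0 -120 0.5"}}

```text
time: 27.15
eef_pos: [0.635, -0.0287, 0.1853]
tcp_rot: [0.999, 0.049, 0.001, 0.0]
contact_force: [0.6, -0.4, 0.9]
opening: 0.75
finger_force: 0.0
```

>>> {"api": "send_rows", "payload": {"rows": "0 0 0 0 0 0 0.5;0 0 0 0 0 0 0.5"}}

```text
time: 27.4
eef_pos: [0.6341, -0.0285, 0.1825]
tcp_rot: [0.999, 0.049, -0.001, -0.0]
contact_force: [-0.7, -0.2, 0.3]
opening: 0.751
finger_force: 0.0
```

```bash
python3 - <<'E'
from h import *
np.set_printoptions(precision=4,suppress=True)
s=ctrl.get_state(); print(s['time'],s['eef_pos'],s['tcp_rot'],s['contact_force'])
p=shot('top','t10')
print([(round(r['p'],2),w(p,r['position'])) for r in ctrl.look_for(p,'tape_measure')])
p=shot('wrist','w10')
print([(round(r['p'],2),w(p,r['position'])) for r in ctrl.look_for(p,'tape_measure')])
from plan import *
# awl: axis (handle->tip) -84.5 ; closing dir 5.5 -> phi=95.5
plan((634.6,-28.6,180,5.6),(530,180,170,60),(425.5,314,130,95.5))
E
```

```text
27.4 [ 0.6341 -0.0285  0.1825] [ 0.9988  0.049  -0.0006 -0.0001] [-0.7075 -0.1908  0.25  ]
[]
[(0.59, array([ 0.6382, -0.0279,  0.0666]))]
0 0 -54.4 -84 -218 10  rows>= 5.1
0 0 -35.5 64 -157 40  rows>= 3.3
end [425.8, 314.1, 130.0, 95.5]
```

>>> {"api": "send_rows", "payload": {"rows": "0 0 -8 -12 -32 2 0.3;0 0 -17 -26 -68 4 0.3;0 0 -27 -42 -108 6 0.3;0 0 -36 -56 -145 8 0.3;0 0 -46 -70 -184 9 0.3;0 0 -54.4 -84 -218 10 0.3"}}

```text
time: 28.35
eef_pos: [0.5285, 0.1813, 0.1722]
tcp_rot: [0.865, 0.502, -0.001, -0.0]
contact_force: [0.4, -0.6, -0.0]
opening: 0.651
finger_force: 0.0
```

>>> {"api": "send_rows", "payload": {"rows": "0 0 -9 16 -39 10 0.3;0 0 -18 32 -79 20 0.3;0 0 -27 48 -118 30 0.3;0 0 -35.5 64 -157 40 0.3;0 0 -35.5 64 -157 40 0.3;0 0 -35.5 64 -157 40 0.3"}}

```text
time: 29.1
eef_pos: [0.4258, 0.3138, 0.133]
tcp_rot: [0.673, 0.74, -0.0, 0.0]
contact_force: [0.8, 0.5, -0.4]
opening: 0.645
finger_force: 0.0
```

```bash
python3 - <<'E'
from h import *
np.set_printoptions(precision=1,suppress=True)
s=ctrl.get_state(); print(s['time'],np.array(s['eef_pos'])*1000,2*np.degrees(np.arctan2(s['tcp_rot'][1],s['tcp_rot'][0])),s['contact_force'])
p=shot('wrist','w11'); print([(round(r['p'],2),w(p,r['position'])*1000) for r in ctrl.look_for(p,'awl')])
def fproj(p,X):
    E=np.array(p['extrinsics']); c=E[:3,:3]@np.array(X)+E[:3,3]; th=np.arctan2(np.hypot(*c[:2]),c[2]); return p['fx']*th*c[:2]/np.hypot(*c[:2])+[p['cx'],p['cy']]
a=p['color'].astype(int); r,g,b=a[...,0],a[...,1],a[...,2]
print(fproj(p,[.4225,.351,.014]),fproj(p,[.4363,.217,.014]))
u,v=fproj(p,[.425,.321,.02]).astype(int); print(u,v,a[v-2:v+3,u-2:u+3].mean((0,1)))
m=((r<130)&(r-b>15)&(r-g>8)&(r-g<60)).astype('uint8')
m=cv2.morphologyEx(m,cv2.MORPH_OPEN,np.ones((3,3)))
n,l,st,c=cv2.connectedComponentsWithStats(m); print(st[l[v,u]],c[l[v,u]])
for row in range(st[l[v,u]][1],st[l[v,u]][1]+st[l[v,u]][3],8):
    x=np.where(l[row]==l[v,u])[0]; print(row,x.min(),x.max(),fray(p,x.min(),row,.014)[:2],fray(p,x.max(),row,.014)[:2])
E
```

```text
29.1 [425.8 313.8 133. ] 95.47866486228342 [ 0.8  0.5 -0.4]
[(0.97, array([423. , 328.2,  23.6]))]
[316.6 186.7] [317.8 363.3]
316 233 [72.2 47.6 39.2]
[ 290  184   49   99 3613] [314.4 228.8]
184 312 314 [419.4 352.5] [420.6 352.6]
192 294 333 [408.2 346.2] [433.4 348.6]
200 292 336 [407.3 340.8] [435.9 343.5]
208 290 338 [406.5 335.3] [437.8 338.3]
216 290 338 [406.9 330. ] [438.4 333. ]
224 292 337 [408.6 324.7] [438.3 327.5]
232 293 336 [409.7 319.3] [438.2 322. ]
240 295 334 [411.5 313.9] [437.5 316.4]
248 297 332 [413.3 308.4] [436.8 310.7]
256 299 331 [415.1 302.9] [436.7 305. ]
264 301 329 [416.9 297.3] [436.  299.1]
272 304 327 [419.5 291.7] [435.2 293.2]
280 308 323 [422.7 286. ] [433.1 287. ]
```

>>> {"api": "send_rows", "payload": {"rows": "0 0 -1.2 4 -2 50 0.1;0 0 -1.2 4 -2 80 0.1;0 0 -1.2 4 -2 95 0.1;0 0 -1.2 4 -2 103 0.1;0 0 -1.2 4 -2 107 0.1;0 0 -1.2 4 -2 107 0.1;0 0 -1.2 4 -2 107 0.1"}}

```text
time: 30.08
eef_pos: [0.424, 0.3182, 0.0272]
tcp_rot: [0.664, 0.747, 0.001, 0.0]
contact_force: [-0.2, -0.9, 0.7]
opening: 0.549
finger_force: 0.0
```

>>> {"api": "send_rows", "payload": {"rows": "0 0 0 0 0 1 -0.1;0 0 0 0 0 1 -0.4;0 0 0 0 0 1 -0.8;0 0 0 0 0 1 -0.8;0 0 0 0 0 1 -0.8;0 0 0 0 0 1 -0.8", "grip_force": 40}}

```text
time: 30.82
eef_pos: [0.4237, 0.318, 0.0257]
tcp_rot: [0.665, 0.747, 0.0, 0.0]
contact_force: [0.1, 0.2, 3.9]
opening: 0.261
finger_force: 40.0
```

```bash
python3 -c "
from plan import *
plan((423.7,318,25.7,96.6),(423.7,318,130,96.6),(490,120,140,140),(440,-43.5,110,179.2),(421,-43.5,70,179.2))"
```

```text
0 0 -0.0 0 0 -104  rows>= 1.7
0 0 -43.4 -204 43 -10  rows>= 4.1
0 0 -39.2 -67 -158 30  rows>= 3.7
0 0 -0.0 19 0 40  rows>= 0.7
end [420.6, -43.5, 69.7, 179.2]
```

>>> {"api": "send_rows", "payload": {"rows": "0 0 0 0 0 -8 -0.8;0 0 0 0 0 -30 -0.8;0 0 0 0 0 -70 -0.8;0 0 0 0 0 -104 -0.8;0 0 0 0 0 -104 -0.8"}}

```text
time: 31.45
eef_pos: [0.425, 0.3187, 0.1324]
tcp_rot: [0.664, 0.747, 0.003, 0.001]
contact_force: [-0.5, -0.9, -0.2]
opening: 0.259
finger_force: 39.6
```

>>> {"api": "send_rows", "payload": {"rows": "0 0 -8 -34 16 -2 -0.8;0 0 -17 -78 35 -4 -0.8;0 0 -26 -122 54 -6 -0.8;0 0 -35 -165 74 -8 -0.8;0 0 -43.4 -204 89 -10 -0.8"}}

```text
time: 32.08
eef_pos: [0.535, 0.124, 0.1372]
tcp_rot: [0.339, 0.941, -0.001, -0.002]
contact_force: [0.8, 0.4, -0.0]
opening: 0.257
finger_force: 39.6
```

```bash
python3 -c "
from plan import *
plan((535,122,140,140),(440,-43.5,100,179.2),(421,-43.5,70,179.2))"
```

```text
0 0 -39.2 -34 -188 40  rows>= 3.7
0 0 -0.0 19 0 30  rows>= 0.6
end [421.2, -43.6, 70.0, 179.2]
```

>>> {"api": "send_rows", "payload": {"rows": "0 0 -8 -6 -35 0 -0.8;0 0 -17 -13 -78 5 -0.8;0 0 -26 -21 -120 15 -0.8;0 0 -34 -28 -160 30 -0.8;0 0 -39.2 -34 -188 40 -0.8;0 0 -39.2 -34 -188 40 -0.8;0 0 -39.2 -34 -188 40 -0.8"}}

```text
time: 32.95
eef_pos: [0.4409, -0.04, 0.0988]
tcp_rot: [0.007, 1.0, 0.0, -0.0]
contact_force: [0.4, 0.1, -1.8]
opening: 0.262
finger_force: 39.6
```

>>> {"api": "send_rows", "payload": {"rows": "0 0 0 10 0 15 -0.8;0 0 0 19 0 30 -0.8;0 0 0 19 0 30 -0.8;0 0 0 19 0 30 -0.8"}}

```text
time: 33.45
eef_pos: [0.4222, -0.04, 0.0693]
tcp_rot: [0.006, 1.0, 0.0, 0.0]
contact_force: [-0.2, -0.0, -1.5]
opening: 0.262
finger_force: 39.6
```

```bash
python3 - <<'E'
from h import *
np.set_printoptions(precision=3,suppress=True)
s=ctrl.get_state(); print(s['time'],np.array(s['eef_pos'])*1000,2*np.degrees(np.arctan2(s['tcp_rot'][1],s['tcp_rot'][0])),s['tcp_rot'],s['contact_force'],s['qpos'])
p=shot('wrist','w12')
E
```

```text
33.45 [422.207 -40.033  69.257] 179.32528174025973 [0.006 1.    0.    0.   ] [-0.221 -0.042 -1.54 ] [-0.335 -0.025  2.3    0.     0.866 -1.894]
```

View pics/w12.png

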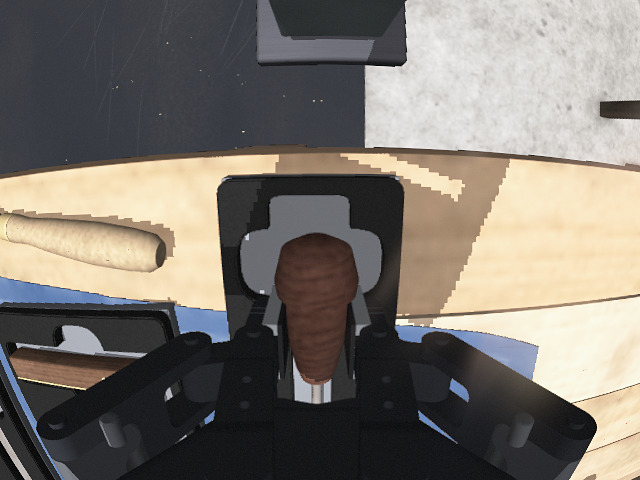

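```bash
python3 - <<'E'
from h import *
np.set_printoptions(precision=1,suppress=True)
p=load('w12')
def s(n,z,*P): print(n,*[fray(p,u,v,z)[:2] for u,v in P])
s('handle wide',.058,(274,275),(358,275)); s('handle end',.058,(316,233)); s('neck',.058,(300,380),(334,380))
s('pocket top end',.022,(270,196),(350,196)); s('notch',.022,(242,262),(383,262)); s('slab end',.022,(222,178),(401,178)); s('notch x',.022,(262,228),(262,290)); s('bottom end',.012,(310,196))
E
```

```text
handle wide [403.9 -55.5] [404.3 -23.5]
handle end [387.6 -39.3]
neck [453.6 -47. ] [453.8 -32.2]
pocket top end [379.4 -60.2] [379.8 -23.7]
notch [411.2 -75.4] [412.   -7.2]
slab end [370.3 -82.4] [371.4  -0.1]
notch x [394.4 -64.6] [425.9 -66.4]
bottom end [381.3 -42.1]
```

>>> {"api": "send_rows", "payload": {"rows": "0 0 0 0 -3 8 -0.8;0 0 0 0 -3 16 -0.8;0 0 0 0 -3 21 -0.8;0 0 0 0 -3 25 -0.8;0 0 0 0 -3 28 -0.8;0 0 0 0 -3 29 -0.8;0 0 0 0 -3 29 -0.8"}}

```text
time: 34.38
eef_pos: [0.4221, -0.0432, 0.0404]
tcp_rot: [0.006, 1.0, -0.0, 0.0]
contact_force: [-1.1, 0.3, 0.1]
opening: 0.26
finger_force: 39.6
```

>>> {"api": "send_rows", "payload": {"rows": "0 0 0 0 0 1 -0.8;0 0 0 0 0 2 -0.8;0 0 0 0 0 2 -0.8"}}

```text
time: 34.75
eef_pos: [0.422, -0.0432, 0.0383]
tcp_rot: [0.006, 1.0, 0.0, -0.0]
contact_force: [-0.1, 0.2, -0.8]
opening: 0.266
finger_force: 39.6
```

>>> {"api": "send_rows", "payload": {"rows": "0 0 0 0 0 1 -0.8;0 0 0 0 0 1 -0.4;0 0 0 0 0 1 -0.2;0 0 0 0 0 1 -0.2;0 0 0 0 0 -10 -0.2;0 0 0 0 0 -40 -0.2;0 0 0 0 0 -80 -0.2;0 0 0 0 0 -110 -0.2"}}

```text
time: 35.75
eef_pos: [0.4226, -0.0433, 0.1508]
tcp_rot: [0.006, 1.0, -0.0, 0.001]
contact_force: [0.1, -0.1, -0.0]
opening: 0.399
finger_force: 0.0
```

>>> {"api": "send_rows", "payload": {"rows": "0 0 0 -60 0 -40 -0.2;0 0 0 -100 0 -60 -0.2;0 0 0 -100 0 -60 -0.2;0 0 0 -100 0 -60 -0.2"}}

```text
time: 36.25
eef_pos: [0.5211, -0.0441, 0.2078]
tcp_rot: [0.006, 1.0, 0.0, -0.001]
contact_force: [0.0, -0.1, -0.3]
opening: 0.403
finger_force: 0.0
```

```bash
python3 - <<'E'
from h import *
np.set_printoptions(precision=1,suppress=True)
s=ctrl.get_state(); print(s['time'],np.array(s['eef_pos'])*1000,s['contact_force'])
p=shot('wrist','w13'); t=shot('top','t13'); q=shot('scene','s13')
for n,im in (('w',p),('t',t),('s',q)):
  for o in ('awl','tape_measure','try_square','calliper','chisel','screwdriver'): print(n,o,[(round(r['p'],2),w(im,r['position'])*1000) for r in ctrl.look_for(im,o)][:2])
a=p['color'][:,:,::-1]; b=cv2.resize(q['color'][170:290,270:430,::-1],(480,360),interpolation=cv2.INTER_CUBIC)
c=np.zeros((600,800,3),'uint8'); c[:240,:320]=cv2.resize(a,(320,240)); c[:360,320:800]=b; c[365:600,:]=cv2.resize(t['color'][175:300,300:520,::-1],(800,455))[110:345]
cv2.imwrite('pics/comb.png',c)
# awl mask in wrist
a=p['color'].astype(int); r,g,b=a[...,0],a[...,1],a[...,2]
m=cv2.morphologyEx(((r<130)&(r-b>15)&(r-g>8)&(r-g<60)).astype('uint8'),cv2.MORPH_OPEN,np.ones((3,3)))
n,l,st,cc=cv2.connectedComponentsWithStats(m)
for i in range(1,n):
    if st[i,4]>300: print(st[i],fray(p,*cc[i],.03))
E
```

```text
36.25 [521.1 -44.1 207.8] [ 0.  -0.1 -0.3]
w awl [(0.94, array([424.1, -41. ,  34.8]))]
w tape_measure [(0.85, array([605.2, -33.6,  64. ]))]
w try_square [(0.58, array([ 509.9, -153.2,   17.2]))]
w calliper [(0.6, array([ 547.8, -353.5,   16.1]))]
w chisel [(0.9, array([ 398.9, -205.8,   16.1]))]
w screwdriver []
t awl []
t tape_measure [(0.64, array([650.1, -27.9,  70.4]))]
t try_square [(0.96, array([ 499.5, -161.5,   22.6]))]
t calliper [(0.73, array([516. , -35. ,  22.9])), (0.63, array([ 549.2, -354.1,   17.9]))]
t chisel [(0.87, array([ 394.1, -244.5,   11.7]))]
t screwdriver [(0.74, array([394.3, 401.8,  20.3]))]
s awl [(0.64, array([412.4, -35. ,  26.9]))]
s tape_measure [(0.92, array([614.8, -10.9,  47.6])), (0.32, array([416.7, -36. ,  32. ]))]
s try_square [(0.81, array([ 497.2, -159.5,   16.6]))]
s calliper [(0.61, array([ 534.5, -358.9,   16.9]))]
s chisel [(0.88, array([ 390.1, -205.9,   12.4]))]
s screwdriver [(0.57, array([391. , 414.6,  17.1])), (0.32, array([596. ,  -0.1,  20.4]))]
[ 297   60   39   82 1953] [422.2 -42.5  30. ]
[313 296  35  15 361] [594.5 -32.4  30. ]
[489 349  54  43 984] [691.1 171.4  30. ]
[552 349  34  44 663] [700.2 252.2  30. ]
```

```bash
python3 - <<'E'
from h import *
np.set_printoptions(precision=1,suppress=True)
p=load('w13'); a=p['color'].astype(int); g=a.mean(2).astype(int)
for row in (60,70,80,100,120,140):
    m=[x for x in range(285,350) if a[row,x,0]-a[row,x,2]>15 and a[row,x,0]<130]
    if m: print(row,[fray(p,u,row,.026)[:2] for u in (m[0],m[-1])])
print('end',fray(p,315,60,.026)[:2])
for row in (160,190,215): print(row,g[row,295:335].tolist(),[fray(p,u,row,.018)[:2] for u in(300,330)])
q=load('w10'); a=q['color'].astype(int); Y=((a[...,0]-a[...,2]>60)&(a[...,0]>a[...,1]+20)).astype('uint8'); Y[:150]=0;Y[320:]=0;Y[:,:230]=0;Y[:,400:]=0
ys,xs=np.where(Y); print('tape yellow',xs.min(),xs.max(),ys.min(),ys.max())
for row in range(ys.min()+5,ys.max(),15):
    x=np.where(Y[row])[0]
    if len(x): print(row,x.min(),x.max(),fray(q,x.min(),row,.075)[:2],fray(q,x.max(),row,.075)[:2])
E
```

```text
60 [array([388.1, -46.9]), array([388.2, -38.1])]
70 [array([396.3, -55.8]), array([396.6, -28.6])]
80 [array([404.6, -58.3]), array([405. , -27.2])]
100 [array([421.2, -55.3]), array([421.5, -29.7])]
120 [array([437.6, -53.1]), array([437.9, -33.1])]
140 [array([454. , -49.3]), array([454.1, -37.3])]
end [388.1 -42.9]
160 [45, 50, 48, 29, 27, 28, 28, 26, 52, 87, 113, 112, 111, 110, 110, 109, 111, 109, 92, 97, 110, 111, 105, 92, 97, 111, 110, 109, 109, 110, 110, 109, 110, 114, 95, 36, 21, 28, 31, 29] [array([470.6, -56.4]), array([471. , -31.5])]
190 [26, 28, 28, 31, 29, 29, 26, 26, 37, 84, 112, 108, 107, 109, 108, 108, 107, 107, 109, 96, 99, 107, 100, 99, 107, 107, 107, 109, 107, 107, 108, 108, 108, 110, 100, 35, 23, 28, 27, 31] [array([496. , -56.9]), array([496.3, -31.6])]
215 [31, 27, 30, 29, 31, 30, 28, 29, 20, 77, 107, 108, 108, 106, 106, 108, 106, 107, 107, 103, 119, 119, 99, 106, 106, 107, 108, 107, 107, 105, 106, 106, 108, 109, 102, 17, 25, 31, 29, 28] [array([517.5, -57.3]), array([517.8, -31.7])]
tape yellow 290 338 187 286
192 293 336 [666.9 -10.3] [669.5 -36.6]
207 290 337 [657.3  -9.2] [660.2 -38.2]
222 290 338 [647.8 -10. ] [650.7 -39.9]
237 290 337 [638.1 -10.8] [641.  -40.4]
```

```bash
python3 -c "
from plant import ctrl
print(ctrl.sign_off())"
```

```text
the job is handed in; nothing more can be done
None
```

The try square, calliper, tape measure and awl are each seated in their own insert by the final camera measurements, the chisel and screwdriver were not touched, and the job was handed in at about 36 s.

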